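# Pop the analyser door and take out the bush

## Task

Press the analyser's flush door inward at its free edge, without forcing it, until the catch lets go, and let it swing fully open. Then take the brass bush out of the chamber and stand it, flange down, gently in the empty half of the parts tray. Leave the door open and everything else where it is.

Things in the scene. Friction and masses are not known exactly. Their poses are not given: they have to be found in the camera images.
- analyser: White desktop case fixed on the bench: 175 mm deep (x, front to back), 190 mm wide (y), 103 mm high at the back, 68 mm at the front; origin under its centre. A dark flush door without handle (125 mm long, 156 wide, 6 thick) fills its sloping front face, which at yaw 0 faces the robot and up, 15 degrees from level. More than 60 N on the case or door counts as forcing it.
- press_mark (a point): Round touch mark (22 mm) on the outer face of the analyser's door, mid-width near its free (lower, front) edge, where the door is pressed: 100 mm from the hinge, 25 mm from the free edge. Site axes: z out of the face, x up the slope to the hinge, y along the hinge.
- door_hinge (a point): Middle of the door's hinge line, on the upper, far edge of the door, 103 mm above the bench. It turns with the door (y along the hinge).
- door (a joint): Door angle, rad: 0 flush and latched, negative pressed in, positive swung up. About 5 to 7 N on the mark presses it in; the catch lets go at about -0.065 (6.5 mm at the mark), hard stop -0.10 (10 mm). As the presser withdraws, a weak spring swings it up in 2 to 3 s to 2.1, 15 degrees past upright, leaning away from the front. Pressed too little it springs back flush. It does not latch again.
- chamber_floor (a point): Middle of the chamber floor under the door, 32 mm above the bench; chamber 88 mm (x) by 160 mm (y); x points from the analyser's front to its back. The front sill is 50 mm above the bench, the side walls rise to the sloping face. The case behind the hinge, from 49 mm behind this point, is 103 mm high; the open door stands there, 125 mm tall above the hinge.
- bush_mid (a point): Centre, half-way up, of the brass bush that stands on the chamber floor, flange down: 27 mm high, flange 33 mm across and 8 mm high at the bottom, neck 22 mm across above it; z along its axis, up. Mass about 0.06 kg.
- tray: Loose shallow parts tray, 68 mm (x) by 120 mm (y), 16 mm high, walls 2 mm, floor 2 mm thick, on the desk to the left; origin at the centre of its underside. A 13 mm high divider across its middle splits it into two halves of 64 by 57 mm: one (towards -y) holds a small flat steel block, the other (towards +y) is empty.
- tray_empty (a point): Middle of the floor of the tray's empty half, at the upper side of the 2 mm floor; 29.5 mm from the tray's centre along the tray's +y. Same axes as the tray.
- block_in_tray: Flat steel gauge block, 14 x 35 x 8 mm, lying in the other half of the tray; leave it.
- loupe: Black stand loupe, 44 mm across, 31 mm high, on the bench to the right of the analyser; bystander, origin under its centre.
- ring_gauge: Steel setting ring, 52 mm across, 16 mm high, on the bench to the right of the analyser; bystander.
- caliper: Digital caliper, 72 x 230 x 15 mm, lying on the desk nearer than the tray; bystander.
- note_pad: Pad of notes, 76 x 76 x 9 mm, on the desk at the left; bystander.

How it is judged:
By the outcome, as a careful person would: the job done as asked, in the order asked, and still so for the second after the job is handed in, with the robot touching nothing.
It also fails if it takes over 54 s, if anything falls off the work surface, if the arm or the gripper's body presses on something with over 40 N, if the wrist force passes 120 N, or if a joint passes its speed limit or range.

## Robot

A 6-joint arm with a two-finger parallel gripper is mounted at the origin on a cart in front of the work surface, level with it; the furniture and walls round the work are solid. World frame = base frame: x ahead of the robot, y to its left, z up, the work surface at z = 0. Lengths are in mm, angles in rad, forces in N, time in s.
With the tool pointing down it reaches from about 325 to 875 mm from the base axis. Payload 4.4 kg.
Tool frame: the origin (TCP) lies on the centre line of the jaws, within the pads' length; the fingertips stand ahead of it and the grasp point (between the pads) lies 6 mm ahead of it (ctrl.tcp_to_tips is the z of the fingertips in the tool frame, in mm); z points along the fingers, y is the line along which they close (so a half turn about z gives the same grasp; the last joint's range is limited). The gripper opens to 85 mm and grips with 20 to 120 N. Pads are 22 mm wide; open, the fingers measure 114 mm over their backs; the gripper's body (76 mm by 85 mm) begins 54 mm behind the grasp point. The pads swing forward as they close: fully open they stand 13 mm farther back than shut.
Start: joints at [1.117, 0.207, 1.542, -0, 1.393, -0.15], TCP at [171.471, 548.84, 256.282] pointing down, gripper open.
Joint ranges: [-2.73, 2.73], [-0.86, 2.22], [0.23, 2.46], [-1.11, 4.25], [0.08, 2.63], [-2.82, 2.82]. Speed limits (rad/s): [2.79, 2.79, 3.14, 3.14, 3.14, 3.14].

## Interface

Orientations are given as a 3x3 rotation matrix whose columns are the frame's x, y, z axes.
In Python, from plant import ctrl, sensors, optics gives the robot as it stands. Calls block until the motion is done:
- ctrl.move_ptp(position, orientation): joint-space move of the TCP to a pose.
- ctrl.move_l(position, rot=None, vel=150, threshold=None): straight line of the TCP; rot=None keeps the orientation; vel is the mean speed in mm/s. With threshold (N) it stops when the force on the tool has changed by that much, and returns True; else False.
- ctrl.set_joints(angles): joint-space move.
- ctrl.gripper_to(opening, force=None): finger opening in mm; force is the grip in N (None keeps the last); returns when the fingers have stopped.
- ctrl.hold(seconds).
- ctrl.solve_ik(position, orientation): joint angles nearest the present ones, or None.
- sensors.read_state(): the state.
- optics.grab_frame(name): name is "scene" or "top" or "wrist"; returns (picture, depth): 420x560x3 uint8, red, green, blue; 420x560 float32, mm along the optical axis (not along the pixel's ray), 0 where there is no reading.
- optics.camera_params(name): a dict with "mtx" (3x3 intrinsics, pixels), "R" (3x3) and "t" (3): a world point X has camera coordinates R X + t; the wrist camera has in their place "T_tool_cam" (4x4, takes a point from camera to tool coordinates, whose origin is the TCP and whose axes are the flange's). Camera axes: x right, y down, z forward; pixel columns grow to the right and rows downward; lengths in mm; the calibration is good to about 2 mm. The wrist camera is an equidistant fisheye: a pixel r from the principal point sees the ray r / f radians off the axis. A picture is of the moment at which its call begins: read the wrist's pose just before it. camera_params takes no time and is no camera call.
A pose or a line that the arm cannot do raises ctrl.MotionError and nothing moves.
- ctrl.finish_job(): hands the job in, once; it reports no verdict.
The state is a dict: "t": time; "q": joint angles; "qvel": joint speeds; "tau": joint torques, N m; "eef_pos": TCP position; "eef_rot": TCP orientation; "force": force on the tool from outside, world axes, zero at the start; "wrist_torque": the same for the moment, N m; "grip_width": finger opening in mm.
Only numpy, scipy, OpenCV 4.12 (cv2) and the standard library are available. Lean on these libraries where they do the work, as an engineer would, in place of code of your own. Each camera call takes 0.05 s, during which the arm holds its last target. There are 200 camera calls.

## Working session

There is one attempt and no reset: what is moved stays moved. The work goes in short steps, each a Python script; the robot and the scene stay as the last script left them, time stands still between calls to the robot, and variables do not carry over. Pictures are saved under pics/ and viewed, on a budget of 10 in all, crops included, one or two more only if the job needs it, and the job is handed in when it is done.

```bash
ls; mkdir -p pics
python3 - <<'E'
from plant import ctrl,sensors,optics
import cv2,numpy as np
for n in("scene","top","wrist"):
    p,d=optics.grab_frame(n); cv2.imwrite(f"pics/{n}0.png",p[:,:,::-1]); np.save(f"pics/{n}0.npy",d)
    print(n,{k:np.round(v,3).tolist() for k,v in optics.camera_params(n).items()},(d>0).mean())
print(sensors.read_state(),ctrl.tcp_to_tips)
E
```

```text
pics
scene {'mtx': [[475.09, 0.0, 286.179], [0.0, 475.09, 212.305], [0.0, 0.0, 1.0]], 'R': [[0.885, -0.465, 0.008], [-0.321, -0.623, -0.714], [0.336, 0.63, -0.7]], 't': [-378.103, 247.747, 1347.023]} 0.9961862244897959
top {'mtx': [[500.334, 0.0, 277.238], [0.0, 500.334, 215.82], [0.0, 0.0, 1.0]], 'R': [[0.018, -1.0, 0.007], [-0.982, -0.019, -0.187], [0.187, -0.004, -0.982]], 't': [50.341, 437.093, 1718.007]} 0.9961819727891157
wrist {'mtx': [[325.192, 0.0, 282.364], [0.0, 325.192, 207.986], [0.0, 0.0, 1.0]], 'T_tool_cam': [[-0.0, -0.952, -0.308, 79.198], [1.0, -0.0, 0.001, 0.167], [-0.001, -0.308, 0.952, -116.774], [0.0, 0.0, 0.0, 1.0]]} 0.995969387755102
{'t': 0.15, 'q': array([ 1.11749895e+00,  2.07289245e-01,  1.54264914e+00, -1.56810878e-05,
        1.39352424e+00, -1.50477166e-01]), 'qvel': array([ 1.15375008e-05, -1.40911590e-03, -5.49453597e-03, -3.16845560e-05,
        1.47970703e-03,  9.97100370e-04]), 'tau': array([-5.67672687e-04, -3.83515048e+01, -2.92036361e+01, -3.41931609e-04,
        6.62112812e-03, -7.58044678e-06]), 'eef_pos': array([171.22708712, 548.32684018, 255.34450049]), 'eef_rot': array([[-9.54499983e-01,  2.98209882e-01, -8.05044349e-04],
       [ 2.98210851e-01,  9.54498528e-01, -1.68787882e-03],
       [ 2.65071501e-04, -1.85115327e-03, -9.99998251e-01]]), 'force': array([ 0.44578811, -0.31797151,  0.06219222]), 'wrist_torque': array([-0.00318566,  0.01290875,  0.02934154]), 'grip_width': 85.35597285682707} 25.0
```

View pics/top0.png

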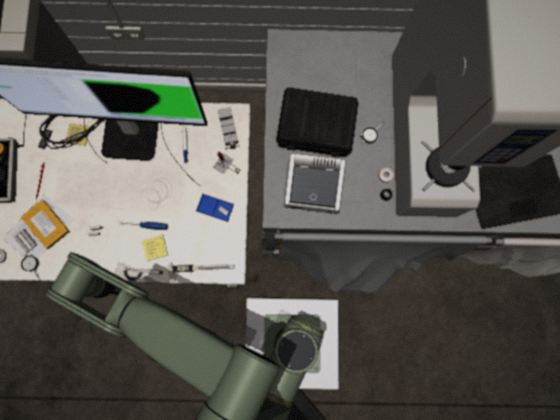

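View pics/scene0.png

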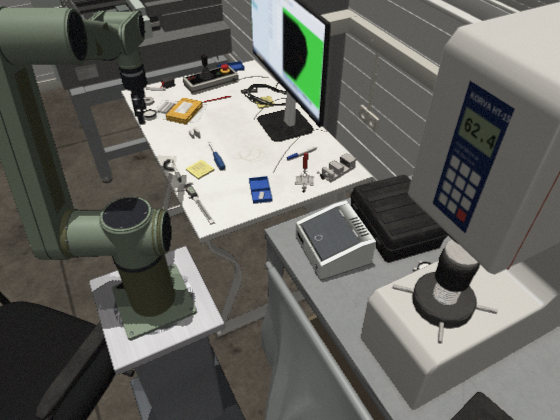

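The top view shows the analyser at about (315,182), its touch mark at (313,197) and the blue tray at (215,207). The scene view agrees: analyser (335,240), mark (320,238), tray (260,189). Next I'll get rough positions and then wrist views.

```bash
cat > h.py <<'E'
from plant import ctrl,sensors,optics
import cv2,numpy as np
from scipy.spatial.transform import Rotation as Rn
def grab(n,save=None):
    s=sensors.read_state(); p,d=optics.grab_frame(n)
    if save: cv2.imwrite(f"pics/{save}.png",p[:,:,::-1]); np.savez(f"pics/{save}.npz",p=p,d=d,pos=s["eef_pos"],rot=s["eef_rot"])
    return p,d,s["eef_pos"],s["eef_rot"]
def ray(n,uv,pos=None,rot=None):
    c=optics.camera_params(n); K=c["mtx"]; x=(uv[0]-K[0,2])/K[0,0]; y=(uv[1]-K[1,2])/K[1,1]
    if n=="wrist":
        r=np.hypot(x,y); k=np.sin(r)/r if r>1e-9 else 1; v=np.array([x*k,y*k,np.cos(r)])
        T=c["T_tool_cam"]; return pos+rot@T[:3,3], rot@T[:3,:3]@v
    return -c["R"].T@c["t"], c["R"].T@np.array([x,y,1.])
def plane(o,v,z): return o+v*(z-o[2])/v[2]
def cross(*rs):   # least-squares point of rays, and rms miss
    A=0;b=0
    for o,v in rs:
        v=v/np.linalg.norm(v);P=np.eye(3)-np.outer(v,v);A=A+P;b=b+P@o
    X=np.linalg.solve(A,b); return X,[round(float(np.linalg.norm(np.cross(X-o,v/np.linalg.norm(v)))),2) for o,v in rs]
def down(yaw): # tool z down, x axis at yaw
    c,s=np.cos(yaw),np.sin(yaw); return np.array([[c,s,0],[s,-c,0],[0,0,-1.]])
E
python3 - <<'E'
from h import *
for nm,uv,uv2,z in [("mark",(313,197),(320,238),60),("case",(315,182),(335,240),85),("tray",(215,207),(260,189),8),("loupe",(387,195),(0,0),31),("ring",(387,174),(0,0),16)]:
    print(nm,plane(*ray("top",uv),z).round(), cross(ray("top",uv),ray("scene",uv2)) if uv2[0] else "")
print(sensors.read_state()["q"])
for p in [(500,-80,330),(560,150,300),(470,-80,330)]:
    for y in (0,np.pi,np.pi/2,-np.pi/2): print(p,round(y,2),ctrl.solve_ik(np.array(p,float),down(y)))
E
```

```text
mark [502. -66.  60.] (array([502.88999556, -66.01367542,  69.62527882]), [3.21, 3.21])
case [550. -70.  85.] (array([559.5059694 , -73.40212671,  41.31575263]), [1.77, 1.77])
tray [470. 282.   8.] (array([470.94025353, 282.76449245,   4.42654112]), [0.16, 0.16])
loupe [ 521. -332.   31.] 
ring [ 603. -337.   16.] 
[ 1.11749895e+00  2.07289245e-01  1.54264914e+00 -1.56810878e-05
  1.39352424e+00 -1.50477166e-01]
(500, -80, 330) 0 [-3.29723169e-01  9.13174719e-03  1.60707254e+00 -4.44089210e-16
  1.52538836e+00  1.24107316e+00]
(500, -80, 330) 3.14 [-3.29723169e-01  9.13174719e-03  1.60707254e+00 -4.44089210e-16
  1.52538836e+00 -1.90051950e+00]
(500, -80, 330) 1.57 [-3.29723169e-01  9.13174719e-03  1.60707254e+00 -4.44089210e-16
  1.52538836e+00 -3.29723169e-01]
(500, -80, 330) -1.57 [-3.29723169e-01  9.13174719e-03  1.60707254e+00 -4.44089210e-16
  1.52538836e+00  2.81186948e+00]
(560, 150, 300) 0 [ 1.12473118e-01  1.86210053e-01  1.47501956e+00 -4.44089210e-16
  1.48036304e+00  1.68326944e+00]
(560, 150, 300) 3.14 [ 1.12473118e-01  1.86210053e-01  1.47501956e+00 -4.44089210e-16
  1.48036304e+00 -1.45832321e+00]
(560, 150, 300) 1.57 [ 1.12473118e-01  1.86210053e-01  1.47501956e+00 -4.44089210e-16
  1.48036304e+00  1.12473118e-01]
(560, 150, 300) -1.57 None
(470, -80, 330) 0 [-3.50400596e-01 -5.73556010e-02  1.67208642e+00 -4.44089210e-16
  1.52686184e+00  1.22039573e+00]
(470, -80, 330) 3.14 [-3.50400596e-01 -5.73556010e-02  1.67208642e+00 -4.44089210e-16
  1.52686184e+00 -1.92119692e+00]
(470, -80, 330) 1.57 [-3.50400596e-01 -5.73556010e-02  1.67208642e+00 -4.44089210e-16
  1.52686184e+00 -3.50400596e-01]
(470, -80, 330) -1.57 [-3.50400596e-01 -5.73556010e-02  1.67208642e+00 -4.44089210e-16
  1.52686184e+00  2.79119206e+00]
```

Run:
```python
from h import *
t=lambda:round(sensors.read_state()["t"],2)
print(t())
ctrl.move_ptp(np.array([440.,285,250]),down(np.pi)); print(t()); grab("wrist","w1")
ctrl.move_l(np.array([470.,215,250]),vel=300); print(t()); grab("wrist","w2")
ctrl.move_ptp(np.array([500.,-50,280]),down(np.pi)); print(t()); grab("wrist","w3")
ctrl.move_l(np.array([500.,-110,240]),vel=300); print(t()); grab("wrist","w4")
a=np.vstack([np.hstack([cv2.imread(f"pics/w{i}.png") for i in r]) for r in((1,2),(3,4))])
cv2.imwrite("pics/m1.png",cv2.resize(a,(800,600)))
```

```text
0.15
1.56
2.01
3.1
3.54
```

View pics/m1.png

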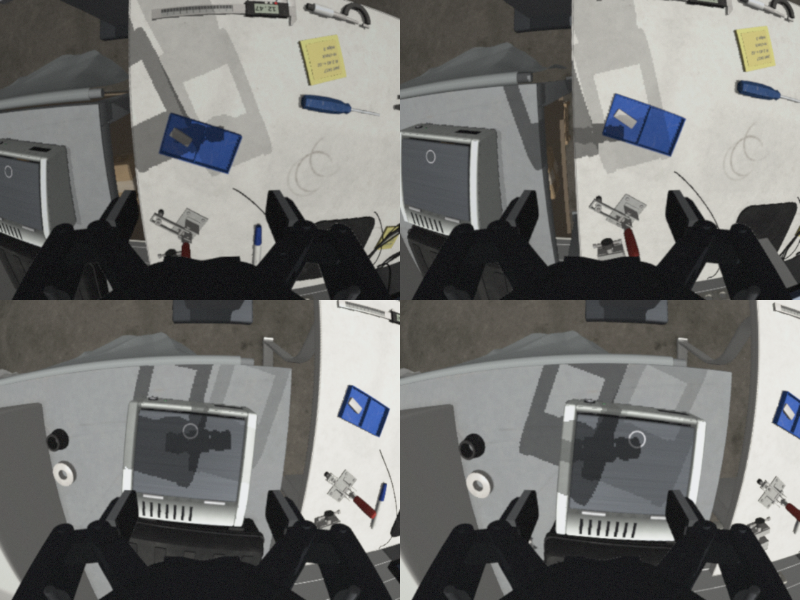

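Views w1 and w2 show the tray, and w3 and w4 show the door with its ring mark at about (266,183) and (332,193). The views are upside down relative to the top camera. I'll segment the tray and mark, and enlarge the crops.

```bash
cat > seg.py <<'E'
from h import *
def load(n): z=np.load(f"pics/{n}.npz"); return z["p"],z["d"],z["pos"],z["rot"]
def tray(p):
    h=cv2.cvtColor(p,cv2.COLOR_RGB2HSV); m=cv2.inRange(h,(108,120,20),(125,255,255))
    m=cv2.morphologyEx(m,cv2.MORPH_CLOSE,np.ones((15,15)))
    c=max(cv2.findContours(m,0,1)[0],key=cv2.contourArea); return c
E
python3 - <<'E'
from seg import *
T=[]
for n in("w1","w2"):
    p,d,pos,rot=load(n); c=tray(p); b=cv2.approxPolyDP(cv2.convexHull(c),8,True)[:,0]; print(n,cv2.contourArea(c),b.tolist())
    print([plane(*ray("wrist",q,pos,rot),16).round(1).tolist() for q in b])
for n,g in(("w3",(266,183)),("w4",(332,193))):
    p,d,pos,rot=load(n); r=p[g[1]-25:g[1]+25,g[0]-25:g[0]+25].astype(float).mean(2)
    m=(r-cv2.GaussianBlur(r,(0,0),6)>12).astype(np.uint8); pts=cv2.findNonZero(m)[:,0]
    pts=pts[np.abs(np.hypot(*(pts-24.5).T)-12)<7]; e=cv2.fitEllipse(pts); uv=np.array(e[0])+[g[0]-25,g[1]-25]; print(n,len(pts),e,uv,d[int(uv[1]),int(uv[0])]); T.append(ray("wrist",uv,pos,rot))
print("mark",cross(*T))
k=[]
for n,(x,y,w,h) in(("w1",(210,150,140,105)),("w2",(270,120,140,105)),("w3",(160,130,213,160)),("w4",(210,130,213,160))):
    p=load(n)[0]; k.append(cv2.resize(p[y:y+h,x:x+w,::-1],(400,300),interpolation=2))
cv2.imwrite("pics/m2.png",np.vstack([np.hstack(k[:2]),np.hstack(k[2:])]))
E
```

```text
w1 5662.0 [[239, 159], [337, 191], [318, 241], [224, 213]]
[[417.6, 238.7, 16.0], [453.9, 347.8, 16.0], [515.0, 328.4, 16.0], [480.0, 219.0, 16.0]]
w2 5742.5 [[302, 132], [398, 167], [378, 217], [284, 187]]
[[418.7, 236.7, 16.0], [455.4, 347.7, 16.0], [515.8, 328.4, 16.0], [479.9, 217.4, 16.0]]
w3 192 ((24.505800247192383, 23.204790115356445), (18.764854431152344, 27.797866821289062), 162.80490112304688) [265.50580025 181.20479012] 325.58655
w4 213 ((24.4360294342041, 26.780658721923828), (22.679868698120117, 23.414447784423828), 135.17454528808594) [331.43602943 194.78065872] 288.60284
mark (array([495.64565905, -64.98375934,  81.34640158]), [0.9, 0.9])
```

View pics/m2.png

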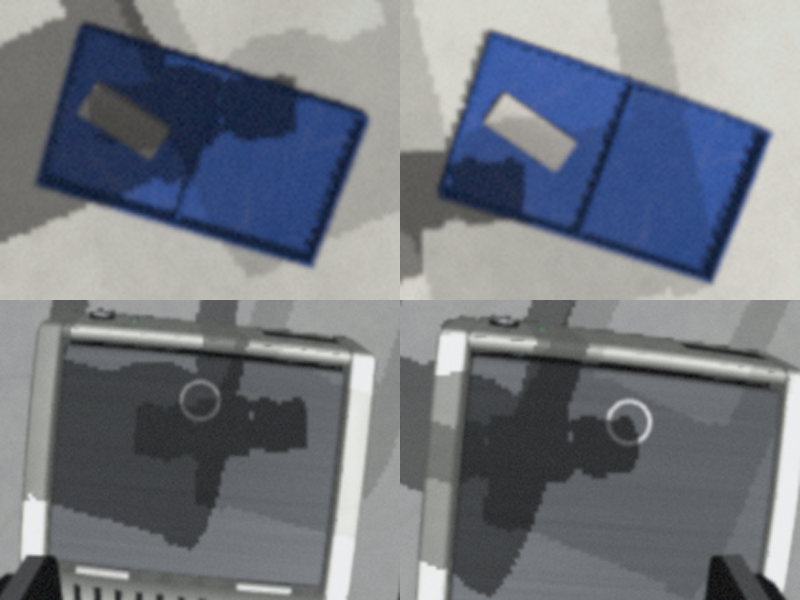

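The top crops show the tray with the block in its left half (smaller y) and the right half (larger y) empty. The bottom crops show ring centres at crop pixels (200,100) and (229,122), plus the door corners. I'll cross the rays now.

Run:
```python
from seg import *
W={n:load(n) for n in("w1","w2","w3","w4")}
R=lambda n,uv:ray("wrist",np.array(uv,float),*W[n][2:])
b1=[[239,159],[337,191],[318,241],[224,213]];b2=[[302,132],[398,167],[378,217],[284,187]]
C=[cross(R("w1",a),R("w2",b)) for a,b in zip(b1,b2)]
for x in C: print(x[0].round(1),x[1])
print("tray",np.mean([c[0] for c in C],0))
f3=lambda x,y:(x*.5325+160-.25,y*.5325+130-.25); f4=lambda x,y:(x*.5325+210-.25,y*.5325+130-.25)
print("mark",cross(R("w3",f3(200,100)),R("w4",f4(229,122))))
print("freeL",cross(R("w3",f3(65,45)),R("w4",f4(68,52)))); print("freeR",cross(R("w3",f3(348,65)),R("w4",f4(383,83))))
for nm,uv,z in(("freeL",f3(65,45),70.6),("freeR",f3(348,65),70.6),("hinL",f3(45,268),103),("hinR",f3(322,287),103),("mark",f3(200,100),77.1)): print(nm,plane(*R("w3",uv),z).round(1))
for nm,uv,z in(("freeL",f4(68,52),70.6),("freeR",f4(383,83),70.6),("mark",f4(229,122),77.1)): print(nm,plane(*R("w4",uv),z).round(1))
for n,uv in(("w3",f3(200,100)),("w4",f4(229,122))):
    # depth-based check
    p,d,pos,rot=W[n]; o,v=R(n,uv); zc=(rot@optics.camera_params("wrist")["T_tool_cam"][:3,2])@v; print("depth",o+v*d[int(uv[1]),int(uv[0])]/zc)
```

```text
[419.4 237.3   5.4] [0.12, 0.12]
[455.3 348.6  12.9] [0.67, 0.67]
[515.9 328.7  14.6] [0.34, 0.34]
[482.  217.6   9.3] [0.38, 0.38]
tray [468.16484745 283.05839922  10.52072209]
mark (array([497.52829587, -64.27380703,  77.51976785]), [0.03, 0.03])
freeL (array([ 468.07543567, -142.15218057,   58.33318892]), [1.06, 1.06])
freeR (array([479.29183124,  17.01122635,  67.82981519]), [0.23, 0.23])
freeL [ 467.4 -138.9   70.6]
freeR [479.   16.4  70.6]
hinL [ 587.9 -152.8  103. ]
hinR [598.3   3.5 103. ]
mark [497.6 -64.3  77.1]
freeL [ 465.1 -140.7   70.6]
freeR [478.5  15.8  70.6]
mark [497.7 -64.2  77.1]
depth [496.92021622 -64.15083954  79.91603953]
depth [497.58484046 -64.26391656  77.43338144]
```

The mark is at (497.6, -64.3, 77.4), against an expected z of 77.1, and the yaw is about -0.09. The tray centre is about (467.5, 283). Next I press the door along its normal with the jaws shut.

```bash
cat > press.py <<'E'
from h import *
psi=-0.09; a=np.array([np.cos(psi),np.sin(psi),0]); c,s=np.cos(np.pi/12),np.sin(np.pi/12)
n=np.array([0,0,c])-s*a; up=c*a+np.array([0,0,s]); M=np.array([497.6,-64.3,77.3])
Rt=np.column_stack([-up,np.cross(-n,-up),-n])
P=lambda g:M+n*(25+g)
dep=lambda:round(float((M+25*n-sensors.read_state()["eef_pos"])@n),2)
st=lambda l:print(l,round(sensors.read_state()["t"],2),"depth",dep(),"F",sensors.read_state()["force"].round(2))
E
python3 - <<'E'
from press import *
print(ctrl.solve_ik(P(60),Rt),ctrl.solve_ik(P(-8),Rt))
ctrl.gripper_to(0,force=30)
ctrl.move_ptp(P(50),Rt); st("above")
ctrl.move_l(P(12),vel=100); ctrl.hold(.2); st("near")
r=ctrl.move_l(P(-5),vel=25,threshold=3); st(f"touch {r}")
grab("wrist","w5"); p,d,_,_=grab("scene","s5")
E
```

```text
[-0.35251376 -0.03842338  2.04664782  0.08710996  0.8820179  -1.88020122] [-0.3414472   0.11878427  2.05181498  0.09787788  0.71944937 -1.88773792]
above 4.89 depth -50.16 F [0.41 0.18 0.29]
near 5.62 depth -12.76 F [-0.02  0.21  0.1 ]
touch True 6.19 depth 2.43 F [0.62 0.63 1.79]
```

Run:
```python
from press import *
for k in (-4,-6,-8,-9,-10):
    r=ctrl.move_l(P(k),vel=20,threshold=12); st(f"{k} {r}")
    if r: break
```

```text
-4 False 6.54 depth 4.01 F [ 0.39 -0.    2.02]
-6 False 6.79 depth 5.98 F [ 0.33 -0.37  2.72]
-8 False 7.04 depth 7.62 F [-3.64  0.67  7.42]
-9 False 7.29 depth 8.85 F [-0.05 -0.08  4.39]
-10 False 7.54 depth 9.65 F [-1.82 -0.12  7.06]
```

Run:
```python
from press import *
r=ctrl.move_l(P(-11),vel=20,threshold=10); st(f"-11 {r}")
e=sensors.read_state()["eef_pos"]
ctrl.move_l(e+n*45-up*40,vel=220); st("out")
ctrl.move_l(e-a*110+[0,0,90],vel=250); st("clear")
ctrl.hold(2.0)
ctrl.move_ptp(np.array([470.,-40,260]),down(np.pi+psi)); st("look"); grab("wrist","w6")
ctrl.move_l(np.array([460.,-100,240]),vel=200); grab("wrist","w7")
cv2.imwrite("pics/m3.png",cv2.resize(np.hstack([cv2.imread("pics/w6.png"),cv2.imread("pics/w7.png")]),(800,300)))
```

```text
-11 False 7.79 depth 10.17 F [-4.93 -0.2  11.45]
out 8.22 depth -34.7 F [ 0.63 -0.35  0.73]
clear 8.7 depth -104.95 F [ 0.63  0.12 -0.26]
look 11.23 depth -158.94 F [-0.85 -0.18 -0.11]
```

View pics/m3.png

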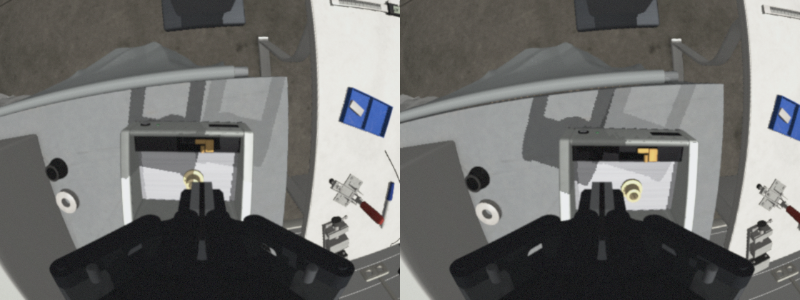

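The door has swung clear and the brass bush stands in the chamber, at about (270,252) in w6 and (323,266) in w7. The brass-coloured piece at the sill is the catch. I'll open the jaws and take two clean views.

Run:
```python
from press import *
p0,_,pos,rot=grab("wrist"); print(plane(*ray("wrist",(323,266),pos,rot),59))
ctrl.gripper_to(50)
ctrl.move_l(np.array([440.,-75,240]),vel=200); ctrl.hold(.1); grab("wrist","w8")
ctrl.move_l(np.array([470.,-65,190]),vel=200); ctrl.hold(.1); grab("wrist","w9"); print(sensors.read_state()["t"],sensors.read_state()["eef_pos"],sensors.read_state()["grip_width"]); 
p,d,_,_=grab("scene","s9")
k=[cv2.resize(cv2.imread("pics/%s.png"%q)[y:y+180,x:x+240],(400,300),interpolation=2) for q,x,y in(("w8",170,130),("w9",170,150),("s9",250,130))]
k.append(k[0]*0); cv2.imwrite("pics/m4.png",np.vstack([np.hstack(k[:2]),np.hstack(k[2:])]))
```

```text
[543.17258736 -64.06240827  59.        ]
13.4333 [470.54216852 -65.52916768 191.32913985] 49.975974584532985
```

View pics/m4.png

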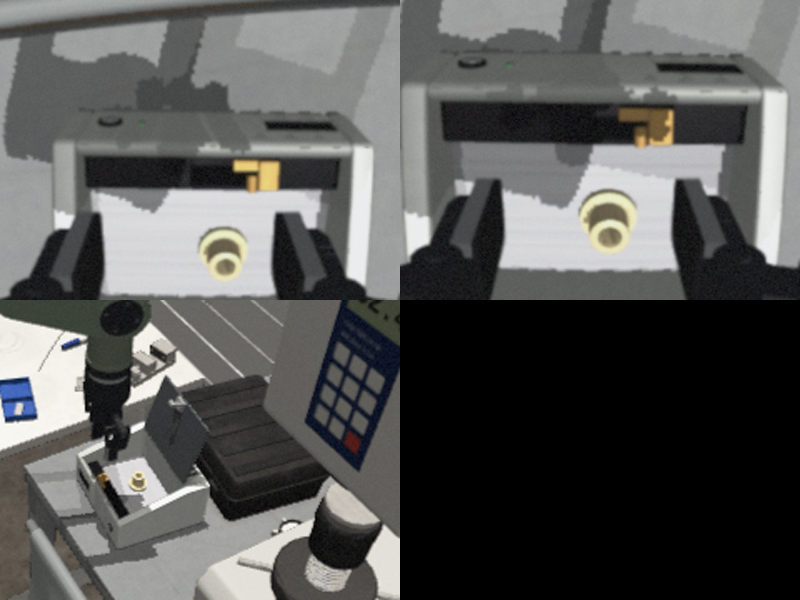

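The scene crop shows the door standing fully open. The bush's top rim is centred at crop pixel (225,266) in w8 and (209,235) in w9. I'll cross those, with a plane check at z = 59.

Run:
```python
from seg import *
A=load("w8");B=load("w9")
ra=ray("wrist",np.array([225.5*.6+170-.2,266*.6+130-.2]),*A[2:]); rb=ray("wrist",np.array([210*.6+170-.2,234.5*.6+150-.2]),*B[2:])
print(cross(ra,rb),plane(*ra,59),plane(*rb,59))
# width check of rim and flange sides at their heights
for S,y0,sc,(l,r,y,z) in((A,130,.6,(208,243,266,59)),(A,130,.6,(199,248,250,40)),(B,150,.6,(189,231,235,59)),(B,150,.6,(180,236,215,40))):
    q=[plane(*ray("wrist",np.array([u*.6+170,y*.6+y0]),*S[2:]),z) for u in(l,r)]; print(z,np.linalg.norm(q[0]-q[1]).round(1),np.mean(q,0).round(1))
# scene + depth check
for S in(A,B):
    p,d,pos,rot=S; h=cv2.cvtColor(p,cv2.COLOR_RGB2HSV); m=cv2.inRange(h,(20,40,60),(35,255,255)); m[:215]=0
    v,u=np.nonzero(m); 
    T=optics.camera_params("wrist")["T_tool_cam"]; P=[]
    for x,y in zip(u,v):
        o,w=ray("wrist",(x,y),pos,rot); P.append(o+w*d[y,x]/((rot@T[:3,2])@w))
    P=np.array(P); t=P[P[:,2]>54]; print(len(P),"z95",np.percentile(P[:,2],[5,50,95]).round(1),"top bbox ctr",((t.max(0)+t.min(0))/2).round(1),(t.max(0)-t.min(0)).round(1))
```

```text
(array([553.92970667, -60.32970124,  54.58615649]), [0.37, 0.37]) [551.55560169 -60.41633241  59.        ] [550.66180574 -60.30641065  59.        ]
59 22.7 [551.9 -60.2  59. ]
40 33.2 [551.  -60.3  40. ]
59 22.7 [551.3 -60.1  59. ]
40 31.9 [549.8 -60.5  40. ]
925 z95 [33.2 50.1 58.4] top bbox ctr [462.1 -48.  205.5] [201.2  46.6 302.9]
911 z95 [36.2 47.5 58.7] top bbox ctr [477.1 -48.2 180.9] [171.2  46.  253.7]
```

The bush axis is at (551.3, -60.3), with its top at about 58.5 (expected 59), rim 22.7 and flange about 33. I'll grip the neck with the tool tilted 12° to keep the body away from the open door.

```bash
cat > g.py <<'E'
from h import *
def tilt(psi,th):
    a=np.array([np.cos(psi),np.sin(psi),0]); z=np.sin(th)*a-np.array([0,0,np.cos(th)]); y=np.array([-a[1],a[0],0])
    return np.column_stack([np.cross(-y,z),-y,z])
TH=np.radians(12)
def st(l): s=sensors.read_state(); print(l,round(s["t"],2),s["eef_pos"].round(1),"F",s["force"].round(2),"w",round(s["grip_width"],2))
E
python3 - <<'E'
from g import *
R=tilt(-0.09,TH); print(R.round(2)); G=np.array([551.3,-60.3,53.5])-19*R[:,2]
ctrl.move_ptp(G+[0,0,90],R); st("above")
ctrl.move_l(G+[0,0,25],vel=150)
r=ctrl.move_l(G,vel=50,threshold=8); st(f"down {r}")
if not r:
    ctrl.gripper_to(18,force=25); st("grip")
    ctrl.move_l(G+[0,0,8],vel=40); st("lift"); grab("wrist","w10"); grab("scene","s10")
E
```

```text
[[ 0.97 -0.09  0.21]
 [-0.09 -1.   -0.02]
 [ 0.21 -0.   -0.98]]
above 16.14 [547.4 -60.  162.1] F [-0.   -0.82  0.6 ] w 50.33
down False 17.38 [547.3 -59.9  71.8] F [ 1.04 -0.35  0.73] w 49.89
grip 17.75 [547.7 -60.1  72.6] F [-1.05  0.58  2.56] w 19.99
lift 18.1 [547.6 -60.   80.5] F [-0.57  0.92 -1.19] w 19.72
```

Run:
```python
import cv2,numpy as np
w=cv2.imread("pics/w10.png"); s=cv2.imread("pics/s10.png")
cv2.imwrite("pics/m5.png",np.hstack([cv2.resize(w[120:420,130:430],(400,400)),cv2.resize(s[170:300,280:410],(400,400),interpolation=2)]))
```

```text
(no output)
```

View pics/m5.png

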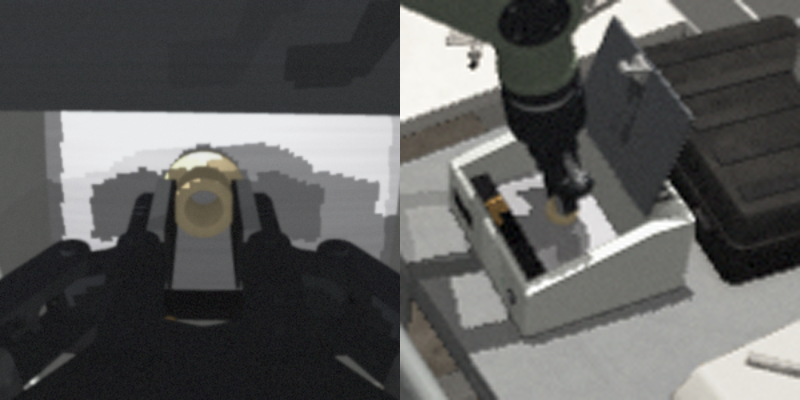

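The bush is held by its neck between the pads (near crop pixel (200,200)), and the open door is untouched. Now lift it out, carry it over and set it down gently.

Run:
```python
from g import *
R=tilt(-0.09,TH); G=np.array([551.3,-60.3,53.5])-19*R[:,2]
psi=-0.315+np.pi/2; R2=tilt(psi,TH); D=np.array([476.8,311.1,23.5])-19*R2[:,2]
print(ctrl.solve_ik(D,R2),ctrl.solve_ik(D+[0,0,100],R2))
ctrl.move_l(G+[0,0,60],vel=100); ctrl.move_l(G+[-30,20,130],vel=150); st("up")
ctrl.move_ptp(D+[0,0,110],R2); st("over tray")
ctrl.move_l(D+[0,0,45],vel=120); ctrl.hold(.2); st("hover"); grab("wrist","w11"); grab("scene","s11"); 
w=cv2.imread("pics/w11.png"); s=cv2.imread("pics/s11.png")
cv2.imwrite("pics/m6.png",np.hstack([cv2.resize(w[60:360,130:430],(400,400)),cv2.resize(s[130:230,210:310],(400,400),interpolation=2)]))
```

```text
[0.33410272 0.38873811 1.83136362 0.2313471  0.80720149 0.49829306] [0.33410272 0.2272886  1.78675379 0.19702834 1.00861382 0.55376865]
up 19.54 [516.9 -39.9 201.2] F [-0.22 -0.4   0.06] w 19.94
over tray 20.88 [476.  306.6 151.9] F [ 0.62  0.77 -0.17] w 19.75
hover 21.77 [476.5 307.7  88.3] F [-0.33  0.05 -0.12] w 19.91
```

View pics/m6.png

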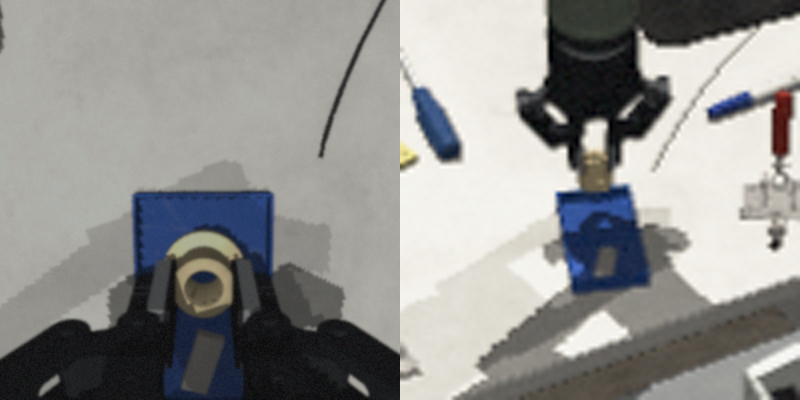

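The bush is centred across the tray and over its empty half, with the block in the other half. Lowering now.

Run:
```python
from g import *
psi=-0.315+np.pi/2; R2=tilt(psi,TH); D=np.array([476.8,311.1,23.5])-19*R2[:,2]
ctrl.move_l(D+[0,0,6],vel=60); ctrl.hold(.2); st("6 above")
r=ctrl.move_l(D+[0,0,-3],vel=12,threshold=2.5); st(f"touch {r}")
```

```text
6 above 22.87 [476.  307.5  48.6] F [ 0.2   0.31 -0.23] w 20.16
touch True 23.38 [475.6 307.3  42.6] F [-0.2 -0.6  3.8] w 19.69
```

Run:
```python
from g import *
ctrl.gripper_to(34); ctrl.hold(.2); st("open")
e=sensors.read_state()["eef_pos"]
ctrl.move_l(e+[0,0,35],vel=70); ctrl.move_l(e+[0,0,160],vel=200); st("up")
ctrl.move_ptp(np.array([440.,270,250]),down(np.pi)); grab("wrist","w12"); ctrl.move_l(np.array([455.,230,250]),vel=250); grab("wrist","w13"); grab("top","t13"); grab("scene","s13"); st("end")
im=lambda n:cv2.imread(f"pics/{n}.png")
k=[cv2.resize(i,(400,300),interpolation=2) for i in(im("w12")[120:270,180:380],im("w13")[100:250,220:420],im("s13")[130:340,200:480],im("t13")[60:285,150:450])]
cv2.imwrite("pics/m7.png",np.vstack([np.hstack(k[:2]),np.hstack(k[2:])]))
```

```text
open 23.88 [474.5 307.   41.6] F [ 0.14 -0.15 -0.07] w 33.94
up 25.3 [473.5 306.5 200. ] F [ 0.61 -0.44 -0.62] w 34.02
end 27.38 [454.8 230.4 249.9] F [-0.74  0.23 -0.09] w 34.09
```

View pics/m7.png

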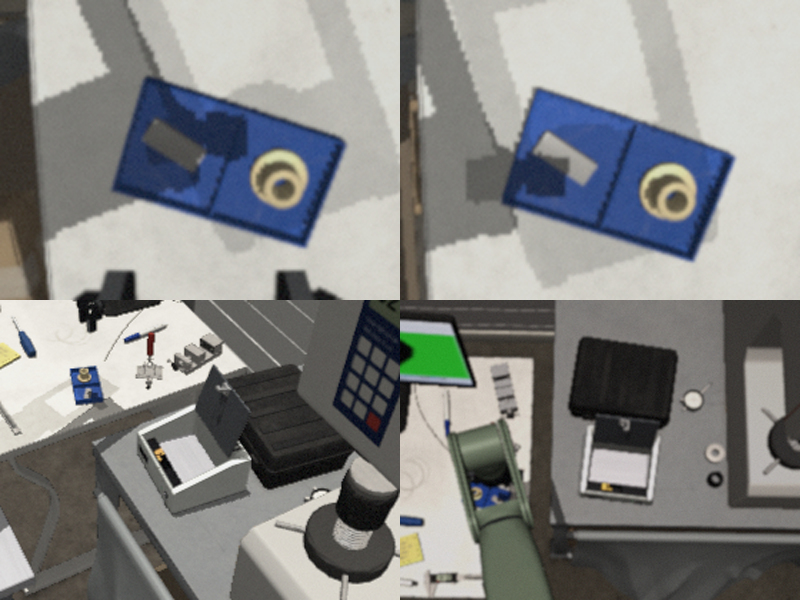

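The bush stands upright in the empty half, at crop pixels (278,180) and (668,190). The door is open and the chamber empty. I'll check the numbers and hand in.

Run:
```python
from seg import *
A=load("w12");B=load("w13")
for n,S in(("w12",A),("w13",B)):
    b=cv2.approxPolyDP(cv2.convexHull(tray(S[0])),8,True)[:,0]; q=[plane(*ray("wrist",x,*S[2:]),16) for x in b]; print(n,len(b),np.mean(q,0).round(1),"was ~467,283")
ra=ray("wrist",np.array([283*.5+180,187*.5+120]),*A[2:]); rb=ray("wrist",np.array([276*.5+220,199*.5+100]),*B[2:])
print("bush top",cross(ra,rb),plane(*ra,29).round(1),plane(*rb,29).round(1))
ctrl.hold(.3); print(sensors.read_state()["t"]); ctrl.finish_job()
```

```text
w12 4 [467.4 283.   16. ] was ~467,283
w13 4 [467.  282.5  16. ] was ~467,283
bush top (array([475.89526449, 313.36122098,  28.42753501]), [0.01, 0.01]) [475.7 313.3  29. ] [475.7 313.2  29. ]
27.6833
the job is handed in; nothing more can be done
```

The job is done and handed in at 27.7 s, inside the 54 s limit. The door stands open, and the bush is standing flange down in the empty half of the tray.

- **Door:** I pressed the mark along the door's normal with about 12 N at most. The catch let go, I backed away to the front, and the door swung fully open in all later views.
- **Bush:** I gripped it by the neck at about 25 N and lifted it out clear of the door. I lowered it until it touched at the expected height, with about 4 N.
- **Last checks:** The bush's top is at z = 28.4 mm (29 expected), about 2–3 mm from the middle of the empty half. The tray's measured centre is within about 0.5 mm of where it was. The block and the other items in the final views looked undisturbed.

Some things disagreed or differed from plan:
- The first contact on the door came 1–2 mm deeper than the camera measurement.
- The first automatic fit of the mark was about 4 mm too high, so I used the ring centre read from enlarged crops instead.
- The gripper read about 20 mm on the 22 mm neck, though the pictures showed a sound grip.
- I grasped with the wrist camera turned towards the open door, not away as I intended. By calculation it cleared the door by about 13 mm, no contact force showed, and the door looked unmoved.

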